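# Hang the packed order carrier on the dispatch rail

## Robot

A 6-joint arm with a two-finger parallel gripper is mounted at the origin on a cart in front of the work surface, level with it; the furniture and walls round the work are solid. World frame = base frame: x ahead of the robot, y to its left, z up, the work surface at z = 0. Lengths are in m, angles in rad, forces in N, time in s.
With the tool pointing down it reaches from about 0.25 to 0.725 m from the base axis. Payload 4 kg.
Tool frame: the origin (TCP) lies at the very end of the fingers, on their centre line; the grasp point (between the pads) lies 19 mm behind it; y points along the fingers, z is the direction in which the jaws open and shut, and the axes are right-handed (so a half turn about y gives the same grasp; the last joint's range is limited). The gripper opens to 85 mm and grips with 20 to 120 N. Pads are 22 mm wide; open, the fingers measure 114 mm over their backs; the gripper's body (76 mm by 85 mm) begins 54 mm behind the grasp point. The pads swing forward as they close: fully open they stand 13 mm farther back than shut.
Start: joints at [1.118, 0.241, 0.005, 1.335, 0, 1.571], TCP at [0.219, 0.45, 0.231] pointing down, gripper open.
Joint ranges: [-2.72, 2.72], [-1.05, 1.87], [-1.09, 1.28], [-1.99, 2.15], [-1.42, 1.44], [-3.14, 3.14]. Speed limits (rad/s): [2.79, 2.79, 3.14, 3.14, 3.14, 3.14].

## Interface

Orientations are given as a unit quaternion [x, y, z, w].
In Python, from workcell import bot gives the robot as it stands. The module is installed in compiled form; this text tells all that it offers.
- The arm moves only by the tool move_arm, never from a script. Its argument "increments" is a list of rows, each an object with "grip": the closure, from 0 (fully open) to 1 (shut); "linear": the shift along the tool's x, y, z scaled (see below), a list of three; "twist": the turn about the tool's y scaled (see below). A call has exactly 5 rows; each row shifts and turns the pose as measured when the row begins, along the tool's axes as they then stand; what a row does not reach is not made up. The controller multiplies each number of a shift by 0.2 m and each number of a turn by 2 rad. A row lasts 1/10 s, in which the tool goes at most 50 mm and 8.59 degrees, less where a joint would pass 70% of its speed; a pose out of reach is approached as far as the arm can. A call with a number of a shift or a turn outside -1 to 1 is refused whole. A call with a gripper value outside its range is refused whole. The fingers move at their own pace and stop on an object; the grip force is fixed at half the most. Time passes only in rows, so rows that do not move let the fingers close, or fill a call up. It gives the time, the measured TCP pose, the force and the opening at its end, in the units of the state.
- bot.get_obs(): the state, without advancing time (a new reading comes with each control period).
- bot.camera(name): name is "scene" or "top"; returns (picture, depth): 384x512x3 uint8, blue, green, red; 384x512 float32, m along the optical axis (not along the pixel's ray), 0 where there is no reading.
- bot.camera_params(name): a dict with "camera_matrix" (3x3 intrinsics, pixels), "rvec" (rotation vector, rad) and "tvec" (3), from world to camera coordinates, as OpenCV has them. Camera axes: x right, y down, z forward; pixel columns grow to the right and rows downward; lengths in m; the calibration is good to about 2 mm. A picture is of the moment at which its call begins. camera_params takes no time and is no camera call.
- bot.job_done(): hands the job in, once; it reports no verdict.
The state is a dict: "clock": time; "joint_pos": joint angles; "joint_vel": joint speeds; "tau": joint torques, N m; "eef_pos": TCP position; "tool_rot": TCP orientation; "ft_force": force on the tool from outside, world axes, zero at the start; "ft_torque": the same for the moment, N m; "grip_width": finger opening in m.
Only numpy, scipy, OpenCV 4.12 (cv2) and the standard library are available. Lean on these libraries where they do the work, as an engineer would, in place of code of your own. Each camera call takes 0.05 s, during which the arm holds its last target. There are 200 camera calls.

## Task

Hook the order carrier that holds the small carton onto the dispatch rail, in the right-hand third of the rail, and slide it along the rail, without unhooking it, until its hook is centred on the black tape band. Leave it hanging there straight, and leave the empty carrier where it stands.

Things in the scene. Friction and masses are not known exactly. Their poses are not given: they have to be found in the camera images.
- order_carrier_grip (a point): Carrier to hang (mm; 0.27 kg; upright): 80x96 tray with carton (top z -152), strap on its robot side (x -40 to -36), 20 wide inverted-V hook open to +x, lip at x 22 to 26 ending at z -76; on top a grip tab 12 (x) x 30 (y), 50 high. Point: in the tab, 20 below its top, 198 over the underside; z up. Seated, the rail axis is at x 0, z -48. Rail goes in from +x under the lip; caught at x -25 to 15.
- empty_carrier_grip (a point): The bystander carrier, not to be moved: same make and size as the one to hang (218 mm high, aluminium, black grip tab on top), but its tray is empty. Loose, standing upright on the table. Point in its grip tab, 198 mm above the tray's underside; x is the way its hook opens (away from the robot), y along the tab's width, z up.
- rail_mid (a point): Middle of the fixed dispatch rail, on its axis: steel bar, 12 mm diameter, 190 mm above the table, along this point's y (+y to the left seen from the robot), between 20 mm square posts at y -200 and +200 mm. x across the rail, away from the robot; z up. The right-hand third is y -190 to -63; a tray clears the right post if its hook is at y > -135.
- rail_mark (a point): Centre of the black tape band on the rail, 30 mm long, flat round the bar (it does not hinder sliding), on the bar's axis, somewhere on the rail's left half. Axes as the rail's: y along the rail.

How it is judged:
By the outcome, as a careful person would: the job done as asked, in the order asked, and still so for the second after the job is handed in, with the robot touching nothing.
It also fails if it takes over 42 s, if anything falls off the work surface, if the arm or the gripper's body presses on something with over 40 N, if the wrist force passes 120 N, or if a joint passes its speed limit or range.

## Working session

There is one attempt and no reset: what is moved stays moved. The work goes in short steps, Python scripts to look and compute and a tool call to move; the robot and the scene stay as the last step left them, time stands still between calls to the robot, and variables do not carry over. Pictures are saved under pics/ and viewed, about 8 in all and at most 12, crops included, and the job is handed in when it is done.

Besides the shell and the picture viewer there is one more tool, called after ">>>" as name(argument=value, ...) on one line, values as JSON. move_arm: Moves the arm, as the interface text tells. Its arguments: {"type":"object","properties":{"increments":{"type":"array"}},"required":["increments"]}

```bash
mkdir -p pics; cat > h.py <<'E'
import numpy as np, cv2
from workcell import bot
def cam(n):
    im,d=bot.camera(n); p=bot.camera_params(n)
    R=cv2.Rodrigues(np.array(p["rvec"],float))[0]; K=np.array(p["camera_matrix"],float); t=np.array(p["tvec"],float).ravel()
    return im,d,K,R,t
def cloud(d,K,R,t):
    v,u=np.indices(d.shape); P=np.stack([(u-K[0,2])/K[0,0]*d,(v-K[1,2])/K[1,1]*d,d],-1)
    W=(P-t)@R; W[d<=0]=np.nan; return W
def onplane(uv,z,K,R,t):
    r=R.T@np.linalg.inv(K)@np.array([uv[0],uv[1],1.]); c=-R.T@t
    return c+r*(z-c[2])/r[2]
E
python3 - <<'E'
from h import *
o=bot.get_obs(); print(o)
for n in("scene","top"):
    im,d,K,R,t=cam(n); cv2.imwrite(f"pics/{n}0.png",im); np.savez(f"{n}0.npz",im=im,d=d,K=K,R=R,t=t); print(n,-R.T@t,R[2],K[0,0])
E
```

```text
{'clock': 0.0, 'joint_pos': array([1.11797464e+00, 2.41424083e-01, 3.72213305e-03, 1.33522452e+00,
       1.59241179e-05, 1.57080819e+00]), 'joint_vel': array([-0.00053665,  0.00030031, -0.00086761,  0.00211476,  0.00048311,
       -0.00035782]), 'tau': array([ 3.14372528e-04, -3.72319114e+01,  2.52406240e+01,  1.69266667e-02,
        2.14028006e-06,  1.47815648e-06]), 'eef_pos': array([0.2184664 , 0.44903155, 0.23040664]), 'tool_rot': array([ 0.68979157, -0.15891088,  0.15856179, -0.68832629]), 'ft_force': array([ 0.66361456,  0.3789002 , -0.42811752]), 'ft_torque': array([-0.0070275 ,  0.02850501, -0.02236353]), 'grip_width': 0.08549078022150883}
scene [0.27245352 0.42944656 0.91216885] [ 0.30917397 -0.57814203 -0.75509155] 445.66162433141
top [ 0.46717996 -0.07354154  1.11389679] [ 0.10453547  0.00831853 -0.99448637] 372.3566210642955
```

View pics/scene0.png

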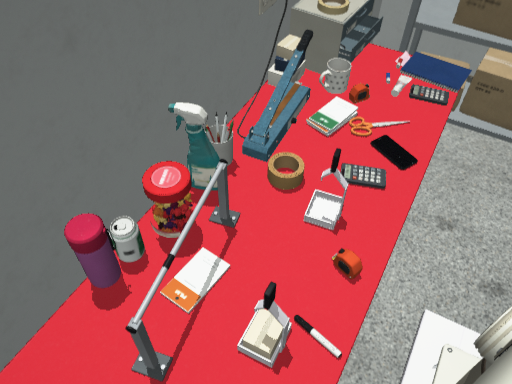

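View pics/top0.png

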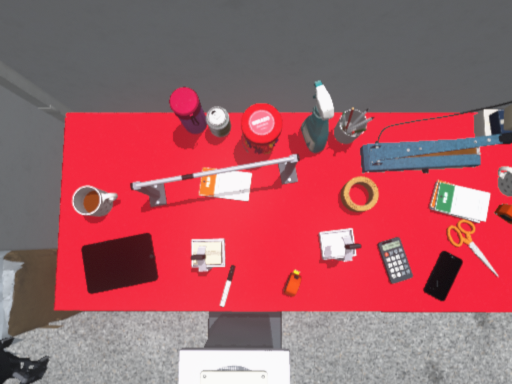

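The scene view shows the carton carrier at about (265,330), with its tab at (270,297). The empty carrier is at (325,205), and the rail runs from (135,325) to (222,168). In the top view the carton carrier is at (208,253) with its tab at (197,257), the empty carrier at (340,245), and the rail from (135,186) to (296,159) with tape near (187,177).

```bash
cat > m.py <<'E'
from h import *
for n in("scene","top"):
    f=np.load(n+"0.npz"); im,d,K,R,t=[f[k] for k in("im","d","K","R","t")]
    W=cloud(d,K,R,t); mx=im.max(-1); z=W[...,2]
    s=im.astype(int); grey=(s.max(-1)-s.min(-1))<40
    print(n,"table z",np.nanmedian(z[(s[...,2]>180)&(s[...,1]<60)]))
    boxes={"scene":{"cart":(225,275,305,370),"empty":(295,140,360,235)},"top":{"cart":(183,232,232,278),"empty":(312,222,366,268)}}[n]
    for b,(u0,v0,u1,v1) in boxes.items():
        M=np.zeros(mx.shape,bool); M[v0:v1,u0:u1]=1
        T=M&(mx<70)&(z>.155)&(z<.24)
        P=W[T]; uv=np.argwhere(T)[:,::-1]
        print(b,"tab n",len(P),"med",np.median(P,0).round(4),"min",P.min(0).round(3),"max",P.max(0).round(3))
        r=cv2.minAreaRect((P[:,:2]*1000).astype(np.float32)); print("  rect xy",r)
        S=M&grey&(mx>90)&(z>.004)&(z<.06); r=cv2.minAreaRect((W[S][:,:2]*1000).astype(np.float32)); print("  tray",S.sum(),r)
        S=M&grey&(mx>90)&(z>.06); print("  strap/hook",S.sum(), np.nanmedian(W[S],0), cv2.minAreaRect((W[S][:,:2]*1000).astype(np.float32)))
    # rail
    M=(z>.17)&(z<.215)&(W[...,0]>.4)&(W[...,0]<.75)&(W[...,1]<.3)&(W[...,1]>-.3)&grey
    if n=="top": M[:150]=0; M[200:]=0; M[:,:130]=0; M[:,300:]=0
    else: M[:,:125]=0; M[:,235:]=0
    P=W[M]; l=cv2.fitLine(P[:,:2].astype(np.float32),cv2.DIST_HUBER,0,.01,.01).ravel(); print("rail",M.sum(),l,P[:,1].min(),P[:,1].max(),"z",np.percentile(P[:,2],[10,50,90]))
    B=M&(mx<70); Q=W[B]; print("tape",B.sum(),np.median(Q,0),Q.min(0),Q.max(0), np.argwhere(B).mean(0)[::-1])
    big=cv2.resize(im,None,fx=1,fy=1)
c=[]
for n,(u0,v0,u1,v1) in (("scene",(225,270,305,370)),("scene",(120,160,240,340)),("top",(125,150,305,275))):
    im=np.load(n+"0.npz")["im"][v0:v1,u0:u1]; c.append(cv2.resize(im,(int(300*im.shape[1]/im.shape[0]) if n=="scene" else 430,300),interpolation=cv2.INTER_CUBIC))
h=np.hstack(c); print(h.shape); cv2.imwrite("pics/crop0.png",cv2.resize(h,(800,int(h.shape[0]*800/h.shape[1]))))
E
python3 m.py
```

```text
scene table z -0.0010556924573028978
cart tab n 215 med [0.4246 0.0835 0.2085] min [0.421 0.063 0.169] max [0.432 0.093 0.22 ]
  rect xy ((427.0498962402344, 77.97198486328125), (11.039748191833496, 29.491378784179688), 1.8510483503341675)
  tray 1699 ((428.79339599609375, 76.97834777832031), (86.1956558227539, 97.79571533203125), 1.4462703466415405)
  strap/hook 389 [0.40695571 0.07891637 0.1368907 ] ((420.2185974121094, 78.42577362060547), (65.25030517578125, 24.87375259399414), 2.486515522003174)
empty tab n 124 med [ 0.4521 -0.2887  0.2045] min [ 0.447 -0.314  0.166] max [ 0.459 -0.284  0.22 ]
  rect xy ((453.46380615234375, -298.8782043457031), (10.38882064819336, 31.07181739807129), 6.290770053863525)
  tray 829 ((458.518310546875, -370.7903747558594), (88.36597442626953, 246.34652709960938), 0.4416309595108032)
  strap/hook 193 [ 0.43693864 -0.29884161  0.13877478] ((447.24334716796875, -301.740966796875), (64.65191650390625, 28.781816482543945), 9.585159301757812)
rail 1349 [ 0.17416967 -0.98471564  0.63197535  0.07150246] -0.17362877088978185 0.24986588567828197 z [0.18913633 0.19376541 0.19635449]
tape 212 [0.62252768 0.11519909 0.19364646] [ 0.59260247 -0.17362877  0.17019846] [0.68167965 0.24986589 0.2010891 ] [164.32075472 272.60377358]
top table z -0.00011278810273603895
  return _methods._mean(a, axis=axis, dtype=dtype,
  ret = um.true_divide(
Traceback (most recent call last):
  File "m.py", line 12, in <module>
    print(b,"tab n",len(P),"med",np.median(P,0).round(4),"min",P.min(0).round(3),"max",P.max(0).round(3))
                                                               ~~~~~^^^
ValueError: zero-size array to reduction operation minimum which has no identity
```

```bash
sed -i 's/^        print(b,"tab n"/        if len(P)<5: print(b,"few; dark z:",W[M\&(mx<70)][:,2].round(2)[:10]); continue\n&/; s/^    B=M&(mx<70); Q.*/    y=np.array([-l[1],l[0]])*0+l[:2]*-1; c0=l[2:]; s=(P[:,:2]-c0)@y; k=mx[M]; h=[(int(a*1000),int(np.median(k[(s>=a)\&(s<a+.005)]))) for a in np.arange(-.26,.24,.005) if ((s>=a)\&(s<a+.005)).any()]; print(y,c0,h)/' m.py; python3 m.py 2>&1 | grep -v Warn
```

```text
scene table z -0.0010556924573028978
cart tab n 215 med [0.4246 0.0835 0.2085] min [0.421 0.063 0.169] max [0.432 0.093 0.22 ]
  rect xy ((427.0498962402344, 77.97198486328125), (11.039748191833496, 29.491378784179688), 1.8510483503341675)
  tray 1699 ((428.79339599609375, 76.97834777832031), (86.1956558227539, 97.79571533203125), 1.4462703466415405)
  strap/hook 389 [0.40695571 0.07891637 0.1368907 ] ((420.2185974121094, 78.42577362060547), (65.25030517578125, 24.87375259399414), 2.486515522003174)
empty tab n 124 med [ 0.4521 -0.2887  0.2045] min [ 0.447 -0.314  0.166] max [ 0.459 -0.284  0.22 ]
  rect xy ((453.46380615234375, -298.8782043457031), (10.38882064819336, 31.07181739807129), 6.290770053863525)
  tray 829 ((458.518310546875, -370.7903747558594), (88.36597442626953, 246.34652709960938), 0.4416309595108032)
  strap/hook 193 [ 0.43693864 -0.29884161  0.13877478] ((447.24334716796875, -301.740966796875), (64.65191650390625, 28.781816482543945), 9.585159301757812)
rail 1349 [ 0.17416967 -0.98471564  0.63197535  0.07150246] -0.17362877088978185 0.24986588567828197 z [0.1891363
[... 1707 characters left out ...]
 228), (-79, 217), (-74, 218), (-69, 230), (-64, 233), (-59, 219), (-54, 232), (-49, 226), (-44, 224), (-39, 223), (-34, 231), (-29, 224), (-24, 220), (-19, 227), (-14, 224), (-9, 222), (-4, 227), (0, 223), (5, 233), (10, 225), (15, 224), (20, 232), (25, 225), (30, 225), (35, 229), (40, 222), (45, 223), (50, 226), (55, 151), (60, 93), (65, 93), (70, 92), (75, 93), (80, 103), (85, 172), (90, 219), (95, 228), (100, 222), (105, 227), (110, 214), (115, 221), (120, 228), (125, 225), (130, 215), (135, 205), (140, 223), (145, 214), (150, 208), (155, 215), (160, 217), (165, 208), (170, 208), (175, 217), (180, 209), (185, 206), (190, 165), (195, 196), (200, 192), (205, 195), (210, 123)]
(300, 870, 3)
```

View pics/crop0.png

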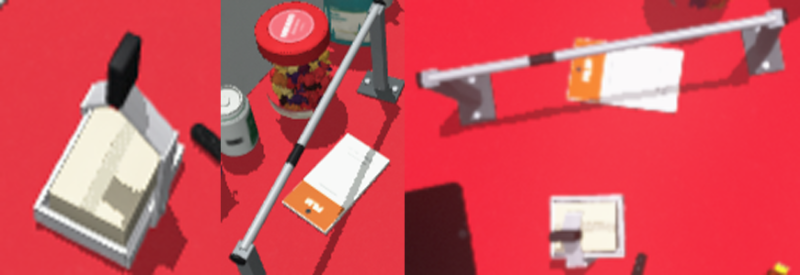

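The crop shows the tab standing upright with the hook opening toward the rail, and the tape band at about (540,58) in the right panel. The jar stands behind the rail, so I'll check clearances in the rail frame before moving.

```bash
sed -i 's/(mx<70)&(z>.155)/(mx<(70 if n=="scene" else 110))\&(z>.155)/' m.py; python3 m.py 2>&1 | grep -A20 "^top" | grep -v "^\["
python3 - <<'E'
from h import *
mid=np.array([.636,.037]); a=np.radians(10.03); ex=np.array([np.cos(a),np.sin(a)]); ey=np.array([-np.sin(a),np.cos(a)])
for n in("scene","top"):
    f=np.load(n+"0.npz"); W=cloud(f["d"],f["K"],f["R"],f["t"]).reshape(-1,3); W=W[~np.isnan(W[:,0])]
    x=(W[:,:2]-mid)@ex; y=(W[:,:2]-mid)@ey
    for lo,hi in((.03,.17),(.21,.5)):
        print(n,lo,[(int(s*1000),*[ (int(1000*np.percentile(x[k],1)),int(1000*W[k,2].max())) for k in [(x>.012)&(x<.2)&(y>s)&(y<s+.03)&(W[:,2]>lo)&(W[:,2]<hi)] if k.sum()>3]) for s in np.arange(-.23,.2,.03)])
    k=(abs(x)<.03)&(abs(abs(y)-.2)<.05)&(W[:,2]>.03)&(W[:,2]<.17)
    print("posts",[np.percentile(y[k&(g*y>0)],[1,99]).round(3) for g in(1,-1) if (k&(g*y>0)).any()])
E
```

```text
top table z -0.00011278810273603895
cart tab n 53 med [0.4247 0.0726 0.2177] min [0.42  0.061 0.191] max [0.429 0.087 0.221]
  rect xy ((424.63702392578125, 74.2525634765625), (26.206642150878906, 9.459407806396484), 89.71888732910156)
  tray 672 ((419.025146484375, 66.02568817138672), (96.51067352294922, 112.49934387207031), 1.3799724578857422)
  strap/hook 227 [0.42048202 0.07512378 0.14892248] ((416.354248046875, 74.23462677001953), (60.68075942993164, 26.02405548095703), 0.5319734811782837)
empty tab n 63 med [ 0.4516 -0.2963  0.2166] min [ 0.446 -0.312  0.178] max [ 0.456 -0.286  0.221]
  rect xy ((451.4568786621094, -298.8081359863281), (9.129971504211426, 25.34112548828125), 5.7351393699646)
  tray 499 ((453.5955505371094, -300.398681640625), (80.436279296875, 95.49102020263672), 7.217922687530518)
  strap/hook 210 [ 0.44879833 -0.29981694  0.14792814] ((444.4630432128906, -299.84320068359375), (61.68711853027344, 25.345552444458008), 8.09191608428955)
rail 727 [ 0.17454953 -0.9846484   0.6347858   0.0361076 ] -0.17004194814610152 0.24608150315514535 z [0.19130615 0.19489949 0
[... 178 characters left out ...]
(9, (156, 167)), (40, (156, 169)), (69, (169, 169)), (99,), (129,), (160,), (189, (12, 164))]
scene 0.21 [(-230,), (-200,), (-170,), (-140,), (-110,), (-80,), (-50,), (-20,), (9,), (40,), (69,), (99,), (129,), (160,), (189,)]
posts [array([0.192, 0.211]), array([-0.207, -0.187])]
top 0.03 [(-230,), (-200, (67, 166)), (-170, (54, 169)), (-140, (54, 169)), (-110, (62, 169)), (-80, (94, 101)), (-50, (136, 116)), (-20, (136, 119)), (9, (151, 169)), (40, (151, 169)), (69, (163, 168)), (99,), (129,), (160,), (189,)]
top 0.21 [(-230,), (-200,), (-170,), (-140,), (-110,), (-80,), (-50,), (-20,), (9,), (40,), (69,), (99,), (129,), (160,), (189,)]
posts [array([0.191, 0.21 ]), array([-0.207, -0.188])]
```

```bash
cat > plan.py <<'E'
# plan.py x y z yaw_deg [step_m=.045] [nrows]: rows (tool units) from the present pose, straight in world; yaw = azimuth of tool z
import sys; from h import *
from scipy.spatial.transform import Rotation as Ro
a=[float(v) for v in sys.argv[1:]]; o=bot.get_obs(); R=Ro.from_quat(o["tool_rot"]).as_matrix(); p=o["eef_pos"]
yaw=np.arctan2(R[1,2],R[0,2]); D=np.array(a[:3])-p; dy=np.radians(a[3])-yaw; step=a[4] if len(a)>4 else .045
print("t",o["clock"],"p",p.round(4),"yaw",np.degrees(yaw).round(2),"tooly",R[:,1].round(3),"F",o["ft_force"].round(1),"w",o["grip_width"].round(4))
n=int(max(np.ceil(np.linalg.norm(D)/step),np.ceil(abs(dy)/.145),1))
for i in range(n):
    d=Ro.from_euler("z",dy*i/n).as_matrix()@R
    print((d.T@(D/n)/.2).round(3),"twist",round(-dy/n/2,4))
E
python3 plan.py .426 .076 .285 1.4
```

```text
Traceback (most recent call last):
  File "plan.py", line 6, in <module>
    print("t",o["clock"],"p",p.round(4),"yaw",np.degrees(yaw).round(2),"tooly",R[:,1].round(3),"F",o["ft_force"].round(1),"w",o["grip_width"].round(4))
                                                                                                                              ^^^^^^^^^^^^^^^^^^^^^
AttributeError: 'float' object has no attribute 'round'
```

```bash
sed -i 's/o\["grip_width"\].round(4)/round(o["grip_width"],4)/' plan.py; python3 plan.py .426 .076 .285 1.4
```

```text
t 0.1 p [0.2185 0.4491 0.2305] yaw 64.06 tooly [-0.001 -0.002 -1.   ] F [ 1.2 -0.2 -0.6] w 0.0855
[ 0.175 -0.027 -0.122] twist 0.0547
[ 0.187 -0.027 -0.103] twist 0.0547
[ 0.197 -0.027 -0.082] twist 0.0547
[ 0.205 -0.027 -0.06 ] twist 0.0547
[ 0.21  -0.027 -0.037] twist 0.0547
[ 0.213 -0.027 -0.014] twist 0.0547
[ 0.213 -0.027  0.01 ] twist 0.0547
[ 0.211 -0.027  0.033] twist 0.0547
[ 0.206 -0.027  0.056] twist 0.0547
[ 0.199 -0.027  0.078] twist 0.0547
```

>>> move_arm(increments=[{"grip": 0,"linear": [0.175,-0.05,-0.12],"twist": 0.055},{"grip": 0,"linear": [0.185,-0.05,-0.1],"twist": 0.055},{"grip": 0,"linear": [0.195,-0.05,-0.08],"twist": 0.055},{"grip": 0,"linear": [0.205,-0.03,-0.06],"twist": 0.055},{"grip": 0,"linear": [0.21,-0.03,-0.035],"twist": 0.055}])

```text
clock: 0.6
eef_pos: [0.321, 0.261, 0.2699]
tool_rot: [0.622, -0.343, 0.342, -0.615]
ft_force: [1.1, 0.9, 0.2]
grip_width: 0.0854
```

```bash
python3 plan.py .426 .076 .285 1.4
```

```text
t 0.6 p [0.321  0.261  0.2699] yaw 32.02 tooly [-0.005 -0.007 -1.   ] F [1.1 0.9 0.2] w 0.0854
[ 0.213 -0.014 -0.009] twist 0.0534
[ 0.212 -0.015  0.014] twist 0.0534
[ 0.21  -0.015  0.036] twist 0.0534
[ 0.205 -0.015  0.058] twist 0.0534
[ 0.197 -0.015  0.08 ] twist 0.0534
```

>>> move_arm(increments=[{"grip": 0,"linear": [0.215,-0.015,-0.01],"twist": 0.054},{"grip": 0,"linear": [0.212,-0.015,0.015],"twist": 0.054},{"grip": 0,"linear": [0.21,-0.015,0.036],"twist": 0.054},{"grip": 0,"linear": [0.205,-0.015,0.058],"twist": 0.054},{"grip": 0,"linear": [0.2,-0.015,0.08],"twist": 0.054}])

```text
clock: 1.1
eef_pos: [0.4261, 0.0654, 0.2857]
tool_rot: [0.502, -0.5, 0.501, -0.496]
ft_force: [1.1, 1.1, 0.3]
grip_width: 0.0853
```

```bash
python3 plan.py .426 .076 .179 1.4 .03
```

```text
t 1.1 p [0.4261 0.0654 0.2857] yaw -0.17 tooly [-0.006 -0.007 -1.   ] F [1.1 1.1 0.3] w 0.0853
[-0.014  0.133  0.001] twist -0.0034
[-0.014  0.133  0.001] twist -0.0034
[-0.014  0.133  0.001] twist -0.0034
[-0.014  0.133  0.001] twist -0.0034
```

>>> move_arm(increments=[{"grip": 0,"linear": [-0.05,0.0,0.0],"twist": -0.014},{"grip": 0,"linear": [0.0,0.13,0.0],"twist": 0},{"grip": 0,"linear": [0.0,0.13,0.0],"twist": 0},{"grip": 0,"linear": [0,0.13,0],"twist": 0},{"grip": 0,"linear": [0,0.1,0],"twist": 0}])

```text
clock: 1.6
eef_pos: [0.4298, 0.0692, 0.1863]
tool_rot: [0.505, -0.495, 0.499, -0.501]
ft_force: [0.5, 0.3, -0.1]
grip_width: 0.0856
```

```bash
python3 plan.py .426 .076 .179 1.4 .03
```

```text
t 1.6 p [0.4298 0.0692 0.1863] yaw 0.69 tooly [-0.    -0.007 -1.   ] F [ 0.5  0.3 -0.1] w 0.0856
[-0.034  0.036 -0.019] twist -0.0062
```

>>> move_arm(increments=[{"grip": 0,"linear": [-0.03,0.03,-0.018],"twist": -0.006},{"grip": 0,"linear": [-0.005,0.005,0],"twist": 0},{"grip": 1,"linear": [0,0,0],"twist": 0},{"grip": 1,"linear": [0,0,0],"twist": 0},{"grip": 1,"linear": [0,0,0],"twist": 0}])

```text
clock: 2.1
eef_pos: [0.4238, 0.0786, 0.1781]
tool_rot: [0.51, -0.492, 0.493, -0.505]
ft_force: [-0.8, 0.3, 0.5]
grip_width: 0.0441
```

>>> move_arm(increments=[{"grip": 1,"linear": [0,0,0],"twist": 0},{"grip": 1,"linear": [0,0,0],"twist": 0},{"grip": 1,"linear": [0,0,0],"twist": 0},{"grip": 1,"linear": [0,0,0],"twist": 0},{"grip": 1,"linear": [0,0,0],"twist": 0}])

```text
clock: 2.6
eef_pos: [0.4248, 0.0787, 0.1795]
tool_rot: [0.509, -0.491, 0.494, -0.505]
ft_force: [-0.0, 0.8, -0.3]
grip_width: 0.0111
```

```bash
python3 plan.py .426 .076 .285 1.4 .03; python3 - <<'E'
from h import *
im,d,K,R,t=cam("scene"); cv2.imwrite("pics/s1.png",cv2.resize(im[180:384,150:400],None,fx=2.5,fy=2.5,interpolation=cv2.INTER_CUBIC))
E
```

```text
t 2.6 p [0.4248 0.0787 0.1795] yaw 1.7 tooly [-0.002 -0.006 -1.   ] F [-0.   0.8 -0.3] w 0.0111
[ 0.004 -0.132  0.001] twist 0.0007
[ 0.004 -0.132  0.001] twist 0.0007
[ 0.004 -0.132  0.001] twist 0.0007
[ 0.004 -0.132  0.001] twist 0.0007
```

View pics/s1.png

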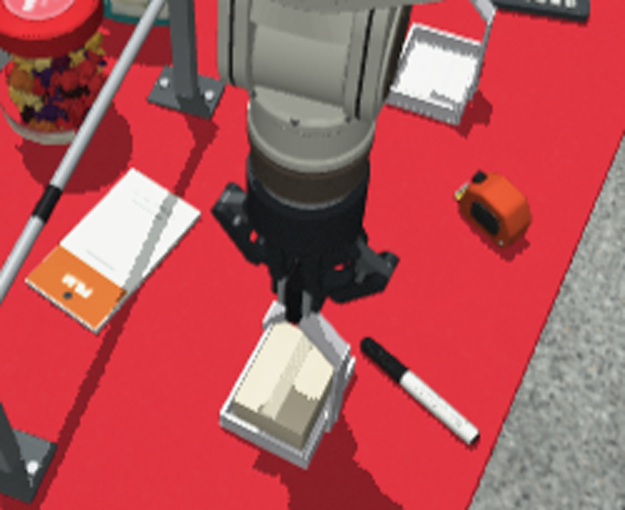

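The grasp holds: the tab is between the pads, the carrier stands upright and the width reads 11 mm. Next I'll lift it and carry it to the front of the rail.

>>> move_arm(increments=[{"grip": 1,"linear": [0,-0.06,0],"twist": 0},{"grip": 1,"linear": [0,-0.12,0],"twist": 0},{"grip": 1,"linear": [0,-0.14,0],"twist": 0},{"grip": 1,"linear": [0,-0.14,0],"twist": 0},{"grip": 1,"linear": [0,-0.06,0],"twist": 0}])

```text
clock: 3.15
eef_pos: [0.421, 0.0783, 0.2818]
tool_rot: [0.513, -0.494, 0.491, -0.501]
ft_force: [0.4, -0.2, -2.9]
grip_width: 0.0114
```

```bash
python3 plan.py .5764 -.0548 .285 10.03 .035
```

```text
t 3.15 p [0.421  0.0783 0.2818] yaw 1.67 tooly [-0.016 -0.009 -1.   ] F [ 0.4 -0.2 -2.9] w 0.0114
[ 0.115 -0.004  0.126] twist -0.0122
[ 0.118 -0.004  0.123] twist -0.0122
[ 0.121 -0.004  0.12 ] twist -0.0122
[ 0.124 -0.003  0.117] twist -0.0122
[ 0.126 -0.003  0.114] twist -0.0122
[ 0.129 -0.003  0.111] twist -0.0122
```

>>> move_arm(increments=[{"grip": 1,"linear": [0.08,-0.01,0.08],"twist": -0.012},{"grip": 1,"linear": [0.115,-0.005,0.125],"twist": -0.012},{"grip": 1,"linear": [0.12,-0.005,0.12],"twist": -0.012},{"grip": 1,"linear": [0.12,-0.005,0.115],"twist": -0.012},{"grip": 1,"linear": [0.12,-0.005,0.11],"twist": -0.012}])

```text
clock: 3.65
eef_pos: [0.5409, -0.0237, 0.2885]
tool_rot: [0.544, -0.461, 0.456, -0.533]
ft_force: [1.4, 1.7, -3.5]
grip_width: 0.0113
```

```bash
python3 plan.py .5764 -.0548 .285 10.03 .035
```

```text
t 3.65 p [ 0.5409 -0.0237  0.2885] yaw 9.21 tooly [-0.016 -0.007 -1.   ] F [ 1.4  1.7 -3.5] w 0.0113
[0.091 0.008 0.075] twist -0.0036
[0.091 0.008 0.075] twist -0.0036
```

>>> move_arm(increments=[{"grip": 1,"linear": [0.08,0.0,0.07],"twist": -0.004},{"grip": 1,"linear": [0.05,0.0,0.045],"twist": -0.003},{"grip": 1,"linear": [0,0,0],"twist": 0},{"grip": 1,"linear": [0,0,0],"twist": 0},{"grip": 1,"linear": [0,0,0],"twist": 0}])

```text
clock: 4.15
eef_pos: [0.5693, -0.0495, 0.2826]
tool_rot: [0.548, -0.461, 0.45, -0.533]
ft_force: [0.6, -0.2, -3.1]
grip_width: 0.0112
```

```bash
python3 plan.py .5764 -.0548 .285 10.03 .035;python3 - <<'E'
from h import *
a=cam("scene"); b=cam("top")
np.savez("s2.npz",im=a[0],d=a[1],K=a[2],R=a[3],t=a[4]); np.savez("t2.npz",im=b[0],d=b[1],K=b[2],R=b[3],t=b[4])
cv2.imwrite("pics/s2.png",cv2.resize(a[0][120:360,110:360],None,fx=2.4,fy=2.4,interpolation=cv2.INTER_CUBIC))
E
```

```text
t 4.15 p [ 0.5693 -0.0495  0.2826] yaw 9.76 tooly [-0.025 -0.007 -1.   ] F [ 0.6 -0.2 -3.1] w 0.0112
[ 0.032 -0.013  0.03 ] twist -0.0023
```

View pics/s2.png

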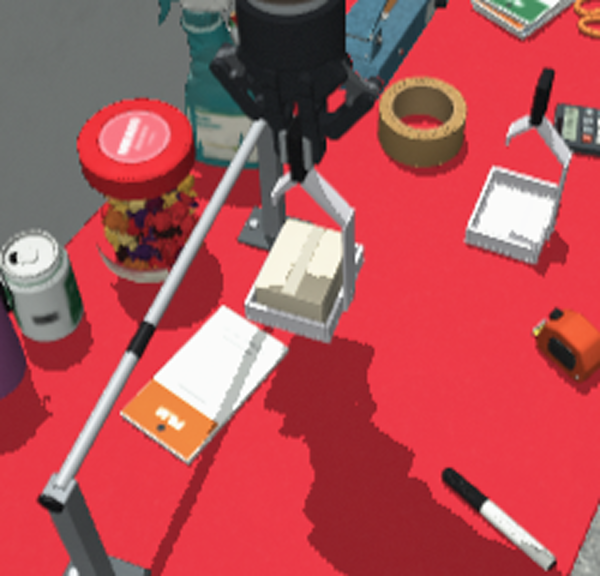

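The scene view shows the carrier upright just short of the rail, with the lip at (278,190) above it. The tray clears the jar at (145,200) and the tape is at (142,342). Next I'll pass the hook over the rail.

>>> move_arm(increments=[{"grip": 1,"linear": [0.015,-0.01,0.07],"twist": -0.003},{"grip": 1,"linear": [0.01,-0.005,0.1],"twist": 0},{"grip": 1,"linear": [0.0,-0.005,0.09],"twist": 0},{"grip": 1,"linear": [0,-0.005,0.06],"twist": 0},{"grip": 1,"linear": [0,0,0.03],"twist": 0}])

```text
clock: 4.75
eef_pos: [0.6382, -0.0384, 0.2897]
tool_rot: [0.55, -0.457, 0.448, -0.536]
ft_force: [1.4, -0.2, -3.4]
grip_width: 0.0114
```

```bash
python3 plan.py .6499 -.0398 .285 10.03 .035
```

```text
t 4.75 p [ 0.6382 -0.0384  0.2897] yaw 10.36 tooly [-0.023 -0.007 -1.   ] F [ 1.4 -0.2 -3.4] w 0.0114
[0.017 0.022 0.057] twist 0.0029
```

>>> move_arm(increments=[{"grip": 1,"linear": [0.015,0.0,0.045],"twist": 0.002},{"grip": 1,"linear": [0.005,0.0,0.015],"twist": 0},{"grip": 1,"linear": [0.0,0.05,0.0],"twist": 0},{"grip": 1,"linear": [0,0.05,0],"twist": 0},{"grip": 1,"linear": [0,0.0,0],"twist": 0}])

```text
clock: 5.25
eef_pos: [0.6492, -0.0383, 0.2696]
tool_rot: [0.55, -0.458, 0.448, -0.536]
ft_force: [0.1, -0.1, -4.0]
grip_width: 0.0115
```

```bash
python3 plan.py .6499 -.0398 .2215 10.03 .035; python3 - <<'E'
from h import *
a=cam("scene")
np.savez("s3.npz",im=a[0],d=a[1],K=a[2],R=a[3],t=a[4])
c=a[0][140:290,150:300]; cv2.imwrite("pics/s3.png",cv2.resize(c,None,fx=4,fy=4,interpolation=cv2.INTER_CUBIC))
E
```

```text
t 5.25 p [ 0.6492 -0.0383  0.2696] yaw 10.3 tooly [-0.023 -0.007 -1.   ] F [ 0.1 -0.1 -4. ] w 0.0115
[0.004 0.12  0.004] twist 0.0012
[0.004 0.12  0.004] twist 0.0012
```

View pics/s3.png

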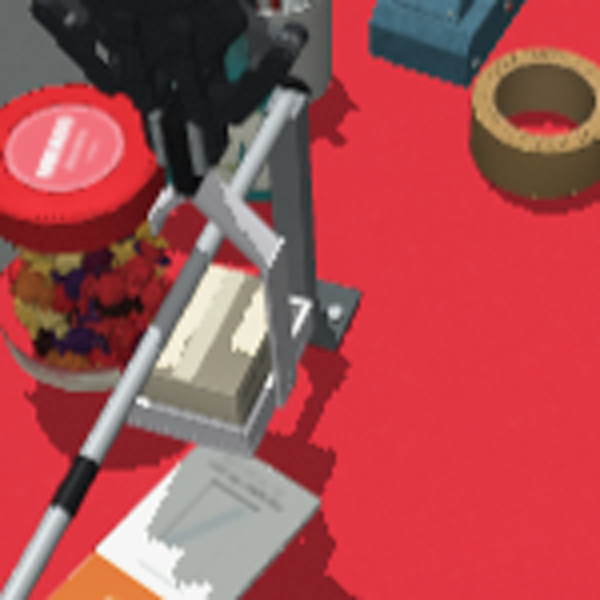

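The rail now runs under the hook, between the lip at (158,215) and the strap at (280,250). Next I'll lower the carrier gently to seat it.

>>> move_arm(increments=[{"grip": 1,"linear": [0,0.06,0],"twist": 0.001},{"grip": 1,"linear": [0,0.07,0],"twist": 0},{"grip": 1,"linear": [0.0,0.05,0.0],"twist": 0},{"grip": 1,"linear": [0,0.02,0],"twist": 0},{"grip": 1,"linear": [0,0.0,0],"twist": 0}])

```text
clock: 5.8
eef_pos: [0.6481, -0.0386, 0.2323]
tool_rot: [0.548, -0.457, 0.45, -0.536]
ft_force: [-0.2, 0.2, -2.1]
grip_width: 0.0114
```

```bash
python3 plan.py .6499 -.0398 .2205 10.03 .035
```

```text
t 5.8 p [ 0.6481 -0.0386  0.2323] yaw 10.17 tooly [-0.018 -0.007 -1.   ] F [-0.2  0.2 -2.1] w 0.0114
[0.007 0.059 0.009] twist 0.0012
```

>>> move_arm(increments=[{"grip": 1,"linear": [0,0.02,0.005],"twist": 0},{"grip": 1,"linear": [0,0.02,0],"twist": 0},{"grip": 1,"linear": [0.0,0.02,0.0],"twist": 0},{"grip": 1,"linear": [0,0,0],"twist": 0},{"grip": 1,"linear": [0,0.0,0],"twist": 0}])

```text
clock: 6.3
eef_pos: [0.6503, -0.0385, 0.2216]
tool_rot: [0.547, -0.456, 0.451, -0.537]
ft_force: [0.3, -0.4, -3.2]
grip_width: 0.0118
```

```bash
python3 plan.py .6499 -.0398 .2195 10.03 .035
```

```text
t 6.3 p [ 0.6503 -0.0385  0.2216] yaw 10.18 tooly [-0.014 -0.007 -1.   ] F [ 0.3 -0.4 -3.2] w 0.0118
[ 0.006  0.011 -0.003] twist 0.0013
```

>>> move_arm(increments=[{"grip": 1,"linear": [0,0.012,0],"twist": 0},{"grip": 1,"linear": [0,0.012,0],"twist": 0},{"grip": 1,"linear": [0.0,0,0.0],"twist": 0},{"grip": 1,"linear": [0,0,0],"twist": 0},{"grip": 1,"linear": [0,0.0,0],"twist": 0}])

```text
clock: 6.8
eef_pos: [0.6517, -0.0385, 0.2195]
tool_rot: [0.546, -0.454, 0.453, -0.539]
ft_force: [0.2, 0.8, -0.5]
grip_width: 0.0115
```

It's seated: the wrist now carries almost none of the weight. Next I'll slide left along the rail.

>>> move_arm(increments=[{"grip": 1,"linear": [-0.06,0,0],"twist": 0},{"grip": 1,"linear": [-0.1,0,0],"twist": 0},{"grip": 1,"linear": [-0.12,0,0.0],"twist": 0},{"grip": 1,"linear": [-0.12,0,0],"twist": 0},{"grip": 1,"linear": [-0.06,0.0,0],"twist": 0}])

```text
clock: 7.3
eef_pos: [0.6361, 0.0502, 0.2195]
tool_rot: [0.546, -0.453, 0.458, -0.535]
ft_force: [1.4, -1.2, -0.3]
grip_width: 0.0114
```

```bash
python3 plan.py .6265 .105 .2195 10.03 .03
```

```text
t 7.3 p [0.6361 0.0502 0.2195] yaw 9.76 tooly [-0.004 -0.016 -1.   ] F [ 1.4 -1.2 -0.3] w 0.0114
[-0.139 -0.002 -0.   ] twist -0.0012
[-0.139 -0.002 -0.   ] twist -0.0012
```

>>> move_arm(increments=[{"grip": 1,"linear": [-0.06,0,0],"twist": -0.002},{"grip": 1,"linear": [-0.07,0,0],"twist": 0},{"grip": 1,"linear": [-0.05,0,0.0],"twist": 0},{"grip": 1,"linear": [0,0,0],"twist": 0},{"grip": 1,"linear": [0,0.0,0],"twist": 0}])

```text
clock: 7.8
eef_pos: [0.6293, 0.0892, 0.2194]
tool_rot: [0.548, -0.451, 0.457, -0.536]
ft_force: [1.0, -2.2, -0.1]
grip_width: 0.0113
```

```bash
cat > hk.py <<'E'
import sys; from h import *
tag=sys.argv[1]; mid=np.array([.636,.039]); a=np.radians(10.03); ex=np.array([np.cos(a),np.sin(a)]); ey=np.array([-np.sin(a),np.cos(a)])
for n in("scene","top"):
    im,d,K,R,t=cam(n); np.savez(n+tag+".npz",im=im,d=d,K=K,R=R,t=t); W=cloud(d,K,R,t); s=im.astype(int); mx=s.max(-1); grey=(mx-s.min(-1))<40
    x=(W[...,:2]-mid)@ex; y=(W[...,:2]-mid)@ey; z=W[...,2]
    for nm,k in (("strap",grey&(mx>90)&(abs(x+.036)<.012)&(z>.07)&(z<.165)&(abs(y-.05)<.1)),
                 ("hook",grey&(mx>90)&(abs(x+.012)<.022)&(z>.172)&(z<.225)&(abs(y-.06)<.045)&(abs(x)>.009)),
                 ("tray",grey&(mx>80)&(abs(x)<.055)&(z>.025)&(z<.08)&(abs(y-.06)<.1))):
        if k.sum()>8: print(n,nm,k.sum(),"s 2..98%",(1000*np.percentile(y[k],[2,50,98])).round(1),"x",(1000*np.percentile(x[k],[2,98])).round(0), "yaw",cv2.minAreaRect((np.c_[x[k],y[k]]*1000).astype(np.float32))[1:])
    g=np.load(n+"0.npz"); W0=cloud(g["d"],K,R,t); x0=(W0[...,:2]-mid)@ex; y0=(W0[...,:2]-mid)@ey; m0=g["im"].max(-1)
    k=(abs(x0)<.012)&(W0[...,2]>.18)&(W0[...,2]<.205)&(abs(y0-.07)<.04)&(m0<(110 if n=="scene" else 150)); print(n,"tape0 s",(1000*np.percentile(y0[k],[1,50,99])).round(1),k.sum())
E
python3 plan.py .6265 .105 .2195 10.03 .03; python3 hk.py 4
python3 -c "
import numpy as np,cv2
a=np.load('scene4.npz')['im'][170:300,110:240]; b=np.load('top4.npz')['im'][130:260,130:260]
cv2.imwrite('pics/c4.png',cv2.resize(np.hstack([a,b]),None,fx=3,fy=3,interpolation=cv2.INTER_CUBIC))"
```

```text
t 7.8 p [0.6293 0.0892 0.2194] yaw 10.11 tooly [-0.004 -0.018 -1.   ] F [ 1.  -2.2 -0.1] w 0.0113
[-0.08  -0.002  0.   ] twist 0.0007
scene strap 234 s 2..98% [35.6 49.6 60.6] x [-37. -24.] yaw ((14.073248863220215, 73.2165298461914), 0.036464568227529526)
scene hook 109 s 2..98% [38.1 49.2 58.4] x [-25.  -9.] yaw ((53.22604751586914, 23.81205940246582), 66.4051284790039)
scene tray 659 s 2..98% [ 1.8 86.4 95.2] x [-37.  44.] yaw ((97.8567886352539, 85.10569763183594), 89.36451721191406)
scene tape0 s [ 32.6  68.4 102.9] 108
top strap 110 s 2..98% [10.8 42.1 78.5] x [-42. -25.] yaw ((17.15401268005371, 77.4005126953125), 2.449298143386841)
top hook 52 s 2..98% [38.8 44.4 52.5] x [-30.  -9.] yaw ((15.100866317749023, 20.68332862854004), 81.80976104736328)
top tray 215 s 2..98% [-0.5 16.  91.9] x [-42.  41.] yaw ((94.9583511352539, 84.56953430175781), 89.32637023925781)
top tape0 s [55.9 69.2 82.6] 52
```

View pics/c4.png

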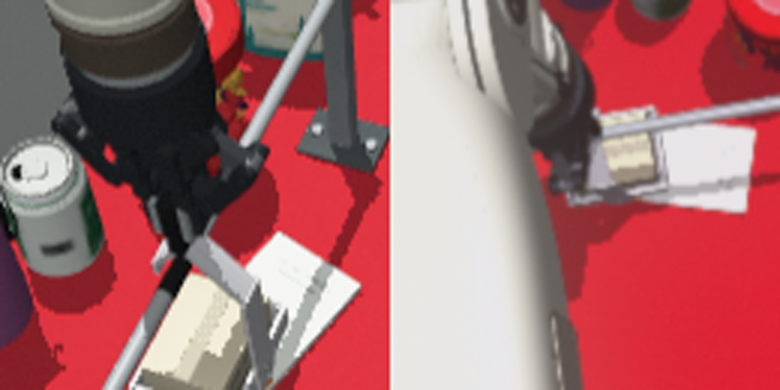

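The left panel shows the hook at about (200,255) just short of the tape at (175,280), with the carrier upright on the rail. I'll measure the tape edges at subpixel level in the clean pictures, then finish the slide.

```bash
cat > tape.py <<'E'
from h import *
mid=np.array([.636,.039]); a=np.radians(10.03); ex=np.array([np.cos(a),np.sin(a)]); ey=np.array([-np.sin(a),np.cos(a)])
for n in("scene","top"):
    f=np.load(n+"0.npz"); im,K,R,t=f["im"],f["K"],f["R"],f["t"]; g=cv2.cvtColor(im,cv2.COLOR_BGR2GRAY).astype(np.float32)
    s=np.arange(.03,.11,.0005); out=[]
    for off in(-.003,-.001,.001,.003):
        # rail axis as seen by this camera
        l0={"scene":.0015,"top":-.0025}[n]+off
        P=np.c_[mid+ex*l0+s[:,None]*ey,np.full(len(s),.194)]; uv=cv2.projectPoints(P,cv2.Rodrigues(R)[0],t,K,None)[0][:,0].astype(np.float32)
        p=cv2.remap(g,uv[:,0:1],uv[:,1:2],cv2.INTER_LINEAR).ravel(); th=(np.percentile(p,90)+p.min())/2; q=s[p<th]; out.append((q.min()*1000,q.max()*1000,p.min(),np.percentile(p,90)))
    print(n,np.round(out,1).tolist())
E
python3 tape.py
```

```text
scene [[54.0, 83.5, 22.5, 138.2], [53.0, 82.5, 28.6, 176.5], [53.0, 82.0, 40.8, 209.3], [52.5, 81.5, 50.6, 226.1]]
top [[55.5, 84.5, 64.6, 154.9], [55.5, 84.5, 58.5, 184.4], [55.5, 84.5, 63.7, 215.6], [56.0, 84.5, 66.6, 226.1]]
```

>>> move_arm(increments=[{"grip": 1,"linear": [-0.03,0,0],"twist": 0},{"grip": 1,"linear": [-0.03,0,0],"twist": 0},{"grip": 1,"linear": [-0.02,0,0.0],"twist": 0},{"grip": 1,"linear": [0,0,0],"twist": 0},{"grip": 1,"linear": [0,0.0,0],"twist": 0}])

```text
clock: 8.4
eef_pos: [0.6269, 0.1029, 0.2194]
tool_rot: [0.547, -0.451, 0.459, -0.535]
ft_force: [1.5, -3.3, 0.8]
grip_width: 0.0114
```

```bash
python3 plan.py .6265 .105 .2195 10.03 .03; python3 hk.py 5
python3 -c "
import numpy as np,cv2
a=np.load('scene5.npz')['im'][210:300,120:240]
cv2.imwrite('pics/c5.png',cv2.resize(a,None,fx=6,fy=6,interpolation=cv2.INTER_CUBIC))"
```

```text
t 8.4 p [0.6269 0.1029 0.2194] yaw 9.87 tooly [-0.003 -0.02  -1.   ] F [ 1.5 -3.3  0.8] w 0.0114
[-0.011 -0.001  0.   ] twist -0.0014
scene strap 232 s 2..98% [48.8 62.6 73.5] x [-37. -25.] yaw ((71.62760162353516, 13.564786911010742), 89.72667694091797)
scene hook 110 s 2..98% [52.7 62.8 71.8] x [-24.  -9.] yaw ((19.968658447265625, 16.050107955932617), 88.69122314453125)
scene tray 669 s 2..98% [ 15.3  99.8 108.6] x [-37.  44.] yaw ((97.97293853759766, 84.96643829345703), 88.19676208496094)
scene tape0 s [ 32.6  68.4 102.9] 108
top strap 114 s 2..98% [23.3 56.4 92.3] x [-42. -25.] yaw ((17.690046310424805, 76.23406982421875), 2.501500368118286)
top hook 56 s 2..98% [52.3 58.9 69.4] x [-30.  -9.] yaw ((21.3850040435791, 18.471078872680664), 0.28386667370796204)
top tray 225 s 2..98% [ 12.5  28.7 104.9] x [-42.  41.] yaw ((96.16450500488281, 85.99101257324219), 86.74163818359375)
top tape0 s [55.9 69.2 82.6] 52
```

View pics/c5.png

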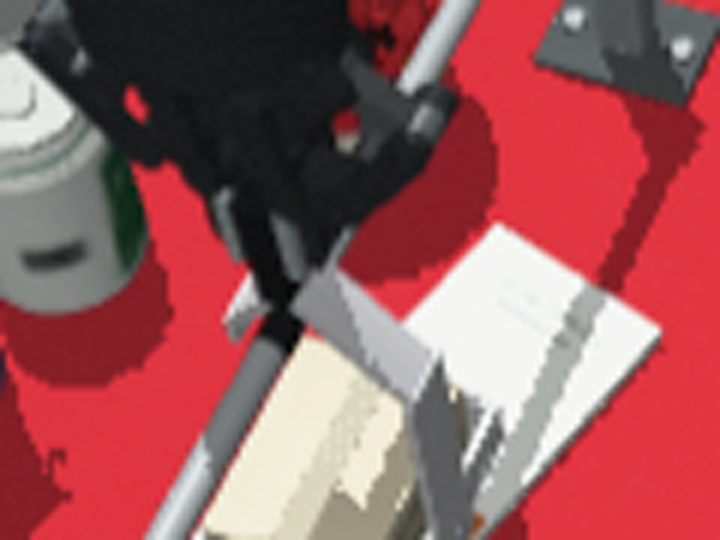

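The hook at (300,300) is nearly centred over the tape, whose left edge still shows at (290,340). It has about 6 mm left to go, so I'll nudge it, then release and back off upward to check.

>>> move_arm(increments=[{"grip": 1,"linear": [-0.02,0,0],"twist": 0},{"grip": 1,"linear": [-0.015,0,0],"twist": 0},{"grip": 1,"linear": [0,0,0.0],"twist": 0},{"grip": 1,"linear": [0,0,0],"twist": 0},{"grip": 1,"linear": [0,0.0,0],"twist": 0}])

```text
clock: 9.0
eef_pos: [0.6257, 0.1095, 0.2194]
tool_rot: [0.547, -0.451, 0.46, -0.535]
ft_force: [0.7, -3.4, 1.3]
grip_width: 0.0111
```

```bash
python3 plan.py .6265 .109 .2195 10.03 .03; python3 hk.py 6|grep -v top
```

```text
t 9.0 p [0.6257 0.1095 0.2194] yaw 9.82 tooly [-0.003 -0.022 -1.   ] F [ 0.7 -3.4  1.3] w 0.0111
[ 0.003 -0.001  0.004] twist -0.0018
scene strap 238 s 2..98% [49.7 69.9 80.2] x [-37. -25.] yaw ((73.33914184570312, 13.558349609375), 89.8350601196289)
scene hook 115 s 2..98% [59.  69.  78.6] x [-25.  -9.] yaw ((16.092466354370117, 21.096282958984375), 0.7329089641571045)
scene tray 670 s 2..98% [ 22.2 106.1 115. ] x [-37.  44.] yaw ((96.38417053222656, 86.0429458618164), 89.51947021484375)
scene tape0 s [ 32.6  68.4 102.9] 108
```

>>> move_arm(increments=[{"grip": 0.8,"linear": [0,0,0],"twist": 0},{"grip": 0.6,"linear": [0,0,0],"twist": 0},{"grip": 0.4,"linear": [0,0,0.0],"twist": 0},{"grip": 0.2,"linear": [0,0,0],"twist": 0},{"grip": 0,"linear": [0,0.0,0],"twist": 0}])

```text
clock: 9.6
eef_pos: [0.6245, 0.1129, 0.2185]
tool_rot: [0.547, -0.453, 0.457, -0.536]
ft_force: [0.1, -0.3, -0.0]
grip_width: 0.0743
```

>>> move_arm(increments=[{"grip": 0,"linear": [0,0,0],"twist": 0},{"grip": 0,"linear": [0,0,0],"twist": 0},{"grip": 0,"linear": [0,0,0.0],"twist": 0},{"grip": 0,"linear": [0,-0.03,0],"twist": 0},{"grip": 0,"linear": [0,-0.06,0],"twist": 0}])

```text
clock: 10.1
eef_pos: [0.6235, 0.1133, 0.2353]
tool_rot: [0.548, -0.454, 0.456, -0.535]
ft_force: [-0.3, -0.6, -0.8]
grip_width: 0.0854
```

>>> move_arm(increments=[{"grip": 0,"linear": [0,-0.15,0],"twist": 0},{"grip": 0,"linear": [0,-0.2,0],"twist": 0},{"grip": 0,"linear": [0,-0.15,-0.1],"twist": 0},{"grip": 0,"linear": [0,0,-0.22],"twist": 0},{"grip": 0,"linear": [0,0,-0.22],"twist": 0}])

```text
clock: 10.6
eef_pos: [0.5212, 0.0966, 0.3404]
tool_rot: [0.547, -0.453, 0.456, -0.536]
ft_force: [-0.5, -0.6, -0.3]
grip_width: 0.0855
```

>>> move_arm(increments=[{"grip": 0,"linear": [0,0,-0.22],"twist": 0},{"grip": 0,"linear": [0.1,0,-0.2],"twist": 0},{"grip": 0,"linear": [0.1,0,-0.1],"twist": 0},{"grip": 0,"linear": [0,0,0],"twist": 0},{"grip": 0,"linear": [0,0,0],"twist": 0}])

```text
clock: 11.1
eef_pos: [0.4177, 0.0374, 0.3475]
tool_rot: [0.544, -0.451, 0.459, -0.539]
ft_force: [0.5, -0.0, -0.4]
grip_width: 0.0854
```

```bash
python3 plan.py .6265 .109 .2195 10.03 .03|head -1; python3 hk.py 7
python3 -c "
import numpy as np,cv2
a=np.load('scene7.npz')['im'][190:310,110:240]; b=np.load('top7.npz')['im'][140:260,140:270]
cv2.imwrite('pics/c7.png',cv2.resize(np.hstack([a,b]),None,fx=3,fy=3,interpolation=cv2.INTER_CUBIC))"
```

```text
t 11.1 p [0.4177 0.0374 0.3475] yaw 9.99 tooly [ 0.004 -0.013 -1.   ] F [ 0.5 -0.  -0.4] w 0.0854
scene strap 262 s 2..98% [ 37.4  71.4 102.5] x [-38. -24.] yaw ((14.174860000610352, 73.57987213134766), 0.006526288576424122)
scene hook 115 s 2..98% [59.3 69.1 79.2] x [-25.  -9.] yaw ((42.149192810058594, 21.149248123168945), 13.989358901977539)
scene tray 698 s 2..98% [ 23.7 108.1 117.1] x [-37.  43.] yaw ((86.31663513183594, 97.80558013916016), 0.40634241700172424)
scene tape0 s [ 32.6  68.4 102.9] 108
top strap 125 s 2..98% [ 30.3  64.2 104.6] x [-42. -25.] yaw ((18.126646041870117, 78.03594970703125), 0.00985143892467022)
top hook 78 s 2..98% [59.3 69.  78.6] x [-30. -10.] yaw ((19.591272354125977, 22.541669845581055), 86.7247543334961)
top tray 224 s 2..98% [ 21.3  41.1 115.4] x [-42.  41.] yaw ((84.43168640136719, 95.22499084472656), 0.14700274169445038)
top tape0 s [55.9 69.2 82.6] 52
```

View pics/c7.png

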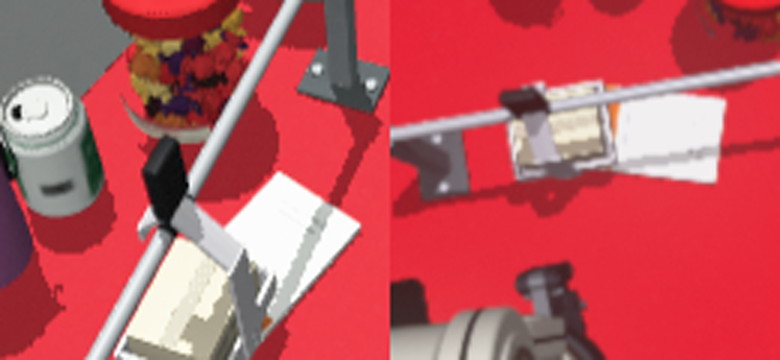

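The scene and top views show the carrier hanging level, with its hook on the tape band, at (172,215) in the left panel and (530,105) in the right. The robot is clear. In the scene view the hook is 1.7 mm to the left of the tape centre; in the top view it is 1 mm to the right. I'll hand it in.

```bash
python3 -c "
from workcell import bot
print(bot.job_done(), bot.get_obs()['clock'])"
```

```text
the job is handed in; nothing more can be done
the job is handed in; nothing more can be done
```

The carrier with the small carton is hanging on the dispatch rail with its hook over the black tape band, and I handed the job in at about 11.2 s. I gripped it by its tab and hooked it on about 80 mm right of the rail's middle, inside the right-hand third. I lowered it until the rail took its weight, slid it left in light contact the whole way, then released it and backed the arm off.

- **Hook position:** with the arm clear, the two cameras differ slightly. The scene camera puts the hook 1.7 mm left of the tape centre, and the top camera puts it 1 mm right. That disagreement is about the size of the calibration error.
- **Hanging straight:** the tray is within about 0.5° of square to the rail, and tray and hook line up to about 1 mm.
- **Forces and bystander:** the wrist-force readings at the end of each move were about 4 N or less. The arm never went near the empty carrier, but I did not measure it again at the end.
- **Tool tilt:** the tool tilted by up to about 1.5° while carrying and sliding. This left no visible tilt once the carrier was released.

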